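Spread the retaining ring over the turntable spindle

ROBOT

A 6-joint arm with a two-finger parallel gripper is mounted at the origin on the work surface. World frame = base frame: x ahead of the robot, y to its left, z up, the work surface at z = 0. Lengths are in m, angles in rad, forces in N, time in s.
With the tool pointing down it reaches from about 0.375 to 0.975 m from the base axis. Payload 3.8 kg.
Tool frame: the origin (TCP) lies midway between the tips of the shut fingers; the grasp point (between the pads) lies 19 mm behind it; z points along the fingers, y is the line along which they close (so a half turn about z gives the same grasp; the last joint's range is limited). The gripper opens to 85 mm and grips with 20 to 120 N. Pads are 22 mm wide; open, the fingers measure 114 mm over their backs; the gripper's body (76 mm by 85 mm) begins 54 mm behind the grasp point. The pads swing forward as they close: fully open they stand 13 mm farther back than shut.
Start: joints at [-1.265, 0.264, 1.604, -0, 1.274, -0.037], TCP at [0.227, -0.636, 0.231] pointing down, gripper open.
Joint ranges: [-2.63, 2.63], [-0.94, 2.18], [0.31, 2.57], [-1.31, 4.45], [0, 2.66], [-2.55, 2.55]. Speed limits (rad/s): [2.57, 2.57, 3.14, 3.14, 3.14, 3.14].

INTERFACE

Orientations are given as a rotation vector (axis times angle).
In Python, from workcell import bot, cams gives the robot as it stands.
- The arm moves only by the tool play_rows, never from a script. Its argument "rows" is a list of rows, each a list of 2 entries, a list of its own where there are three numbers: the shift along the tool's x, y, z scaled (see below), then the turn, a rotation vector about the tool's x, y, z scaled (see below). A call has 1 to 20 rows; each row is the pose to reach, as a shift and turn from the pose commanded when the call began, along the tool's axes at that moment; what a row does not reach only later rows make up. The controller multiplies each number of a shift by 250 mm and each number of a turn by 45 degrees. A row lasts 1/12 s, in which the tool goes at most 41.7 mm and 7.16 degrees, less where a joint would pass 70% of its speed; a pose out of reach is approached as far as the arm can. A call with a number of a shift or a turn outside -1 to 1 is refused whole. A call with a gripper value outside its range is refused whole. "claw" is the opening, from -1 (shut) to 1 (fully open), set as the call begins (left out, the last holds). The fingers move at their own pace and stop on an object; "newtons" is the grip in N (left out, the last holds). Time passes only in rows, so rows that repeat a pose let the fingers close. It gives the time, the measured TCP pose, the force, the opening and the grip force at its end, in the units of the state.
- bot.read_state(): the state, without advancing time (a new reading comes with each control period).
- cams.read_camera(name): name is "scene" or "top" or "wrist"; returns a dict with "image" (480x640x3 uint8, red, green, blue), "K" (3x3 intrinsics, pixels), "T" (4x4, takes a point from camera to world coordinates); the wrist camera has in their place "mount" (4x4, takes a point from camera to tool coordinates, whose origin is the TCP and whose axes are the flange's). Camera axes: x right, y down, z forward; pixel columns grow to the right and rows downward; lengths in m; the calibration is good to about 2 mm. A picture is of the moment at which its call begins: read the wrist's pose just before it. There is no depth.
- bot.finish_job(): hands the job in; it is judged then, once.
The state is a dict: "time": time; "q": joint angles; "joint_vel": joint speeds; "joint_torque": joint torques, N m; "tool_pos": TCP position; "tcp_rot": TCP orientation; "wrist_force": force on the tool from outside, world axes, zero at the start; "torque": the same for the moment, N m; "width": opening from 0.0 (shut) to 1.0 (fully open); "grip_force": force on a finger pad.
Only numpy, scipy, OpenCV 4.12 (cv2) and the standard library are available. Lean on these libraries where they do the work, as an engineer would, in place of code of your own. Each camera call takes 0.05 s, during which the arm holds its last target. There are 200 camera calls.

TASK

On the sherd-turntable spindle, press the sprung lever down until its detent keeps it down by itself, so that the collar sinks clear of the groove. Then pick up the ring pliers by their handles, squeeze them fully to spread the ring, bring the level, spread ring down over the top of the spindle to the height of the groove, centred round it and without resting on anything, and finish there still holding and squeezing: do not let the ring close or let go. Leave the other things where they are.

Things in the scene. Friction and masses are not known exactly. Their poses are not given: they have to be found in the camera images.
- spindle: Spindle block, bolted down: grey base plate 110 x 90 x 12 mm, aluminium housing 56 mm in diameter up to 55 mm high, upright steel spindle 22 mm in diameter and 120 mm high. Origin: on the cart top on the spindle's axis; z up; the lever points along its -x.
- groove (a point): Middle of the spindle's groove, on the axis, 84 mm above the cart top; axes as spindle. The groove is 16 mm in diameter and 12 mm high. The sprung collar's flange (40 mm in diameter) has its top at 94 mm with the lever raised, covering the groove, and at 72 mm with the lever latched.
- spindle_top (a point): Centre of the spindle's flat top, 120 mm above the cart top.
- lever_pad (a point): Centre of the upper face of the black round pad (28 mm in diameter) at the lever's end. The lever's axis is level, 32 mm from the spindle's axis, 52 mm high. Raised, the pad's face is 78 mm high and 95 mm from the spindle's axis; latched, 48 mm high and 99 mm from it.
- lever (a joint): Angle of the lever, rad: 0 raised, 0.5 at the lower stop. A return spring lifts it. Pressing the pad takes about 4 N, with a jolt as a ball catch gives way near 0.1 to 0.2; past about 0.3 the catch draws it on down and keeps it at about 0.46 when let go.
- pliers: Steel ring pliers with black handles, lying flat, 18 mm thick, 180 mm long. Origin: underside of the block between the jaw pivots; x points to the ring, z up, y across the handles, which run back to x = -100 mm. The handles spring apart when let go: 57 mm wide over all at grip, 68 mm at the tails. Squeezed to their stop they are parallel and 34 mm wide.
- grip (a point): Point midway between the handles where they are to be taken, 65 mm behind the pliers' origin (-x), 9 mm above the underside. The flat outer sides are 18 mm tall. Squeezing to the stop takes about 10 N on each handle; a grip of 40 N or more holds them there firmly.
- ring (a point): Centre of the two-part ring when spread, 69 mm ahead of the pliers' origin (+x), 134 mm ahead of grip, 7.5 mm above the underside. A half hoop, 5 mm thick, 4 mm wide, is fixed on each jaw tip. Inside diameter 16 mm closed; spread, the hoops stand 17 mm or more from the centre to either side (y), leaving the spindle 6 mm a side. The jaws reach 4.5 mm below this point.
- jaw_left (a joint): Angle of the left jaw, rad: 0 closed (at rest), 0.16 fully spread.
- jaw_right (a joint): Angle of the right jaw, rad: 0 closed (at rest), 0.16 fully spread.
- nozzle: Bystander: terracotta lamp nozzle, a stub 42 mm across and 58 mm high, standing near the robot.
- handle: Bystander: thick grey stoneware handle, curved, 125 x 70 x 34 mm, lying down.
- mallet: Bystander: red rubber mallet, 240 mm long, head 60 mm in diameter, lying to the right, handle away from the robot.
- brush: Bystander: brush lying on the cart.
- jar: Bystander: jar 60 mm in diameter, 90 mm high.
- sherd: Bystander: flat terracotta sherd about 75 x 60 x 9 mm.
There are look-alikes about, which are no part of the job. Of the things that look like the pliers, take the one that is farthest to the robot's right at the start.

How it is judged:
By the outcome, as a careful person would: the job done as asked, in the order asked, and still so for the second after the job is handed in, while the arm keeps its last pose, push and grip.
It also fails if it takes over 54 s, if anything falls off the work surface, if the arm or the gripper's body presses on something with over 40 N, if the wrist force passes 120 N, or if a joint passes its speed limit or range.

## Working session

There is one attempt and no reset: what is moved stays moved. The work goes in short steps, Python scripts to look and compute and a tool call to move; the robot and the scene stay as the last step left them, time stands still between calls to the robot, and variables do not carry over. Pictures are saved under pics/ and viewed, at most 10 in all, crops included, and the job is handed in when it is done.

Besides the shell and the picture viewer there is one more tool, called after ">>>" as name(argument=value, ...) on one line, values as JSON. play_rows: Moves the arm, as the interface text tells. Its arguments: {"type":"object","properties":{"rows":{"type":"array","items":{"type":"array"}},"claw":{"type":"number"},"newtons":{"type":"number"}},"required":["rows"]}

```bash
mkdir -p pics; ls
python3 - <<'E'
from workcell import bot, cams
import cv2, numpy as np
s=bot.read_state(); print(s)
for n in ("scene","top"):
    c=cams.read_camera(n); cv2.imwrite(f"pics/{n}0.png",c["image"][:,:,::-1]); print(n,c["K"],c["T"])
E
```

```text
pics
{'time': 0.0, 'q': array([-1.26488692e+00,  2.64760629e-01,  1.60541458e+00, -1.97958449e-05,
        1.27368517e+00, -3.68758994e-02]), 'joint_vel': array([-0.00193367, -0.00034082, -0.00085895,  0.00025172, -0.00119015,
       -0.00168987]), 'joint_torque': array([ 1.06938460e-03, -5.15110767e+01, -3.67315757e+01, -2.61381274e-04,
        1.30459006e-02,  4.63307856e-06]), 'tool_pos': array([ 0.22665759, -0.63501442,  0.22993507]), 'tcp_rot': array([-3.09334925e+00, -5.35439727e-01,  5.06816191e-04]), 'wrist_force': array([0.74214967, 0.29887737, 0.41491729]), 'torque': array([-0.02942781,  0.00601834,  0.00501538]), 'grip_force': 0.0, 'width': 0.9995979764373704}
scene [[529.1628851    0.         320.97020526]
 [  0.         529.1628851  230.32741983]
 [  0.           0.           1.        ]] [[ 0.83655312  0.38515797 -0.38965653  0.96209718]
 [ 0.54756709 -0.61200159  0.57063502 -0.62617406]
 [-0.01868579 -0.6907296  -0.72287167  0.84595095]
 [ 0.          0.          0.          1.        ]]
top [[571.08531384   0.         326.35866365]
 [  0.         571.08531384 242.84823762]
 [  0.           0.           1.        ]] [[-0.01502777 -0.98849708  0.15049149  0.38331933]
 [-0.9996766   0.01176542 -0.02254496 -0.0228287 ]
 [ 0.02051503 -0.15078162 -0.98835421  1.5116429 ]
 [ 0.          0.          0.          1.        ]]
```

View pics/scene0.png

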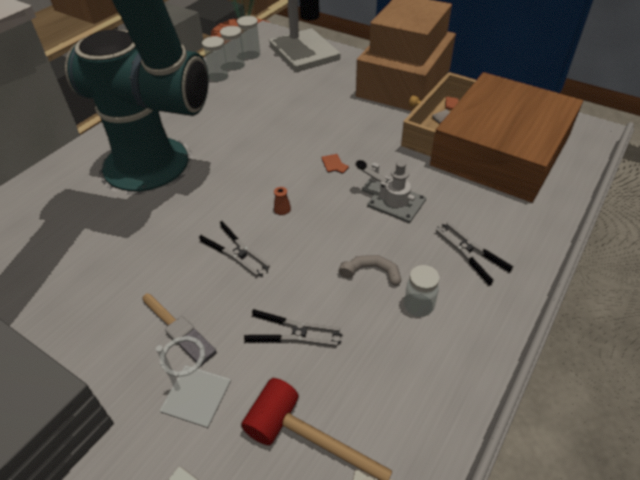

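View pics/top0.png

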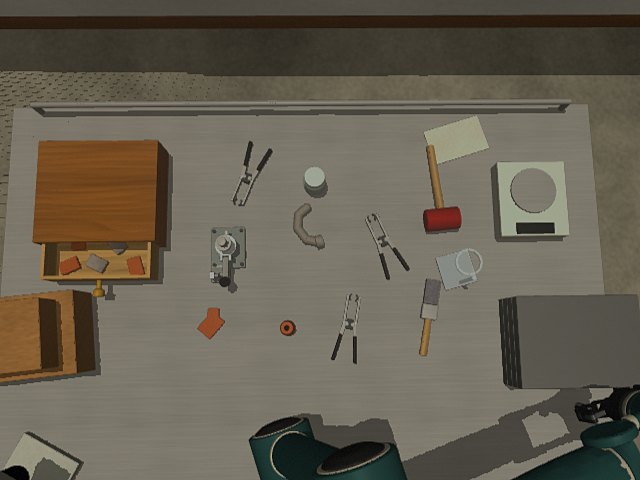

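Scene picture: spindle at (398,185) with its black pad at (361,164), and three pliers at (235,248), (295,328) and (472,252). Top picture: the pliers farthest to the robot's right (image right) have their ring near (375,217) and handles ending near (388,277) and (408,268). The spindle is at (225,243) and its lever pad at (224,281).

```bash
cat > h.py <<'E'
import numpy as np, cv2
from scipy.spatial.transform import Rotation as R
from workcell import bot, cams
def shot(n):
    """returns image, K, T(cam->world)"""
    if n=="wrist":
        s=bot.read_state(); c=cams.read_camera(n)
        P=np.eye(4); P[:3,:3]=R.from_rotvec(s["tcp_rot"]).as_matrix(); P[:3,3]=s["tool_pos"]
        return c["image"],c["K"],P@c["mount"]
    c=cams.read_camera(n); return c["image"],c["K"],c["T"]
def ray(uv,K,T):
    d=T[:3,:3]@np.linalg.solve(K,np.r_[uv,1.]); return T[:3,3],d/np.linalg.norm(d)
def plane(uv,K,T,z):
    o,d=ray(uv,K,T); return o+d*(z-o[2])/d[2]
def tri(rays):
    A=sum(np.eye(3)-np.outer(d,d) for o,d in rays); b=sum((np.eye(3)-np.outer(d,d))@o for o,d in rays)
    return np.linalg.solve(A,b)
def proj(p,K,T):
    q=K@(T[:3,:3].T@(np.asarray(p)-T[:3,3])); return q[:2]/q[2]
def move(p,rv):
    """shift/turn entries from present measured pose to target"""
    s=bot.read_state(); M=R.from_rotvec(s["tcp_rot"]); 
    return np.round(M.inv().apply(np.asarray(p)-s["tool_pos"])/.25,4), np.round(np.degrees((M.inv()*R.from_rotvec(rv)).as_rotvec())/45,4)
E
python3 - <<'E'
from h import *
img,K,T=shot("top")
for n,uv,z in [("ring",(375,217),.008),("tailL",(388,277),.009),("tailR",(407,268),.009),("spindle top",(226,241),.12),("pad",(224,281),.078),("base c",(228,250),.012)]:
    print(n,plane(uv,K,T,z).round(4))
g=cv2.cvtColor(img,cv2.COLOR_RGB2GRAY)
a=cv2.resize(img[190:290,350:430],None,fx=5,fy=5,interpolation=cv2.INTER_CUBIC)
b=cv2.resize(img[215:300,190:260],None,fx=5,fy=5,interpolation=cv2.INTER_CUBIC)
o=np.zeros((500,760,3),np.uint8);o[:500,:400]=a;o[:425,400:750]=b
cv2.imwrite("pics/crop.png",o[:,:,::-1])
E
```

```text
ring [ 0.681  -0.1889  0.008 ]
tailL [ 0.5188 -0.2187  0.009 ]
tailR [ 0.5421 -0.27    0.009 ]
spindle top [0.6027 0.1921 0.12  ]
pad [0.508  0.2024 0.078 ]
base c [0.5956 0.2032 0.012 ]
```

View pics/crop.png

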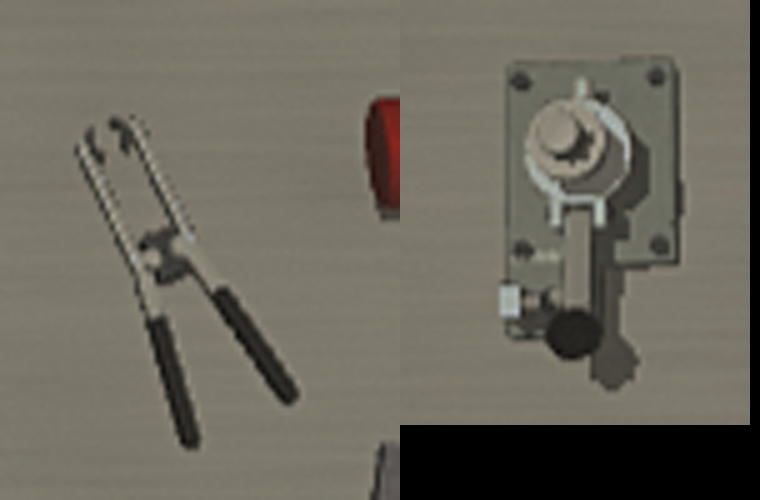

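The crop shows the ring at crop (107,140) and the handle tails at (190,440) and (290,398). The pad centre is at (573,333) and the spindle top at about (557,132).

Run:
```python
from h import *
c=cams.read_camera("wrist"); print(c["K"].round(1),c["mount"].round(4))
i,K,T=shot("wrist"); print("view centre on table",plane((320,240),K,T,0), [plane(p,K,T,0)[:2].round(3) for p in ((0,0),(640,0),(0,480),(640,480))])
s=bot.read_state();print(R.from_rotvec(s["tcp_rot"]).as_matrix().round(3))
```

```text
[[399.    0.  319.5]
 [  0.  399.  234.9]
 [  0.    0.    1. ]] [[-2.000e-04 -9.541e-01 -2.994e-01  7.610e-02]
 [ 1.000e+00 -5.000e-04  7.000e-04 -8.000e-04]
 [-9.000e-04 -2.994e-01  9.541e-01 -1.428e-01]
 [ 0.000e+00  0.000e+00  0.000e+00  1.000e+00]]
view centre on table [ 0.18310723 -0.65043588  0.        ] [array([ 0.291, -0.331]), array([ 0.469, -0.83 ]), array([-0.237, -0.387]), array([ 0.025, -1.119])]
[[ 0.942  0.336 -0.   ]
 [ 0.336 -0.942  0.001]
 [ 0.    -0.001 -1.   ]]
```

>>> play_rows(rows=[[[0.8,-0.55,0],[0,0,0]],[[0.8,-0.55,0],[0,0,0]],[[0.8,-0.55,0],[0,0,0]],[[0.8,-0.55,0],[0,0,0]],[[0.8,-0.55,0],[0,0,0]],[[0.8,-0.55,0],[0,0,0]],[[0.8,-0.55,0],[0,0,0]]], claw=-1)

```text
time: 0.83
tool_pos: [0.3721, -0.4339, 0.2312]
tcp_rot: [-3.092, -0.543, -0.003]
wrist_force: [-0.7, -1.0, 0.4]
width: 0.011
grip_force: 0.0
```

>>> play_rows(rows=[[[0.85,-0.5,0],[0,0,0]],[[0.85,-0.5,0],[0,0,0]],[[0.85,-0.5,0],[0,0,0]],[[0.85,-0.5,0],[0,0,0]],[[0.85,-0.5,0],[0,0,0]],[[0.85,-0.5,0],[0,0,0]],[[0.85,-0.5,0],[0,0,0]],[[0.85,-0.5,0],[0,0,0]]])

```text
time: 1.5
tool_pos: [0.5281, -0.2484, 0.2311]
tcp_rot: [3.094, 0.542, -0.001]
wrist_force: [-0.3, 0.8, -0.1]
width: 0.002
grip_force: 0.0
```

Run:
```python
from h import *
i,K,T=shot("wrist"); cv2.imwrite("pics/w1.png",i[:,:,::-1]); np.savez("w1.npz",i=i,K=K,T=T); print(T.round(3),bot.read_state()["tool_pos"])
```

```text
[[ 0.34  -0.897 -0.282  0.599]
 [-0.941 -0.324 -0.103 -0.222]
 [ 0.001  0.3   -0.954  0.374]
 [ 0.     0.     0.     1.   ]] [ 0.52725956 -0.24962104  0.23107127]
```

View pics/w1.png

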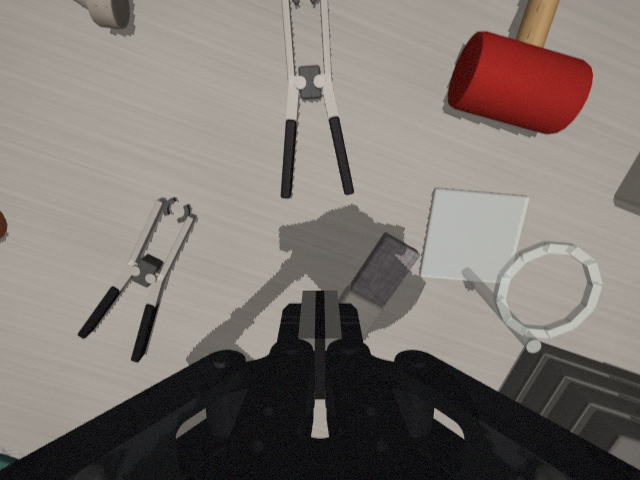

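The wrist picture shows the target pliers at top centre: block at (311,82), handles ending at (287,195) and (348,192), ring just cut off at (308,0). Another pair is at lower left. Next I drive to the lever and look on the way.

>>> play_rows(rows=[[[0.35,-0.3,0],[0,0,0]],[[0.35,-0.3,0],[0,0,0]],[[0.35,-0.3,0],[0,0,0]],[[0.35,-0.3,0],[0,0,0]],[[0.35,-0.3,0],[0,0,0]]])

```text
time: 1.97
tool_pos: [0.5842, -0.1503, 0.2311]
tcp_rot: [3.095, 0.537, -0.001]
wrist_force: [-1.1, -0.3, 1.1]
width: 0.001
grip_force: 0.0
```

Run:
```python
from h import *
i,K,T=shot("wrist"); cv2.imwrite("pics/w2.png",i[:,:,::-1]); np.savez("w2.npz",i=i,K=K,T=T)
d=np.load("w1.npz")
for n,p in (("tailL",(287,195)),("tailR",(348,192)),("block",(311,82))):
    P=plane(p,d["K"],d["T"],.01); print(n,P.round(4), proj(P,K,T).round(1))
print(bot.read_state()["tool_pos"])
for nm,i,K,T in (("w1",d["i"],d["K"],d["T"]),("w2",i,K,T)):
    m=(i.max(2)<50).astype(np.uint8)
    n,l,st,c=cv2.connectedComponentsWithStats(m)
    for k in range(1,n):
        if 300<st[k,4]<6000:
            pts=np.argwhere(l==k)[:,::-1].astype(np.float32); print(nm,cv2.minAreaRect(pts),st[k,4])
```

```text
tailL [ 0.5183 -0.2193  0.01  ] [363.2 280.1]
tailR [ 0.5401 -0.2715  0.01  ] [420.3 277.3]
block [ 0.6182 -0.2076  0.01  ] [391.3 181.9]
[ 0.58368027 -0.15114041  0.23106546]
w1 ((341.1926574707031, 155.0658416748047), (77.8749771118164, 9.987552642822266), 77.90524291992188) 671
w1 ((288.29998779296875, 158.60000610351562), (10.35402774810791, 77.54016876220703), 4.39870548248291) 703
w1 ((98.77660369873047, 312.6991882324219), (10.322717666625977, 59.76139450073242), 35.753883361816406) 595
w1 ((144.3115692138672, 331.3872375488281), (11.825197219848633, 62.053401947021484), 15.64224624633789) 664
w1 ((609.6644287109375, 399.5616149902344), (65.07488250732422, 11.587074279785156), 20.556047439575195) 367
w2 ((415.74322509765625, 246.95947265625), (67.89678192138672, 11.343531608581543), 80.53767395019531) 745
w2 ((366.025390625, 249.48074340820312), (11.34951114654541, 68.3222427368164), 7.765166282653809) 755
```

View pics/w2.png

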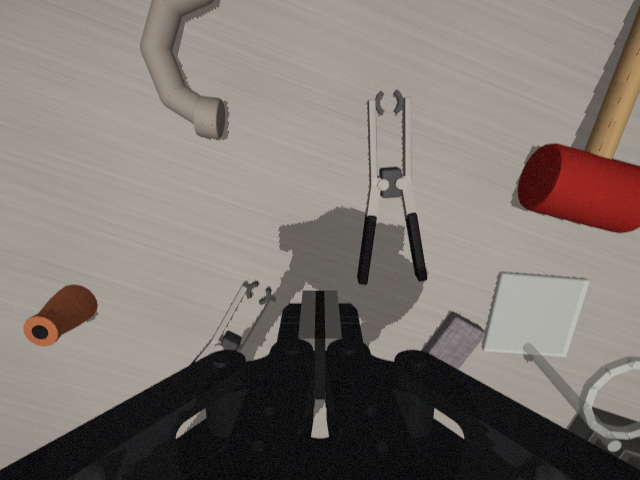

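The second wrist view has the whole target pair: ring (390,102), block (391,182), handle centres (416,247) and (366,249).

```bash
cat > pl.py <<'E'
from h import *
a=np.load("w1.npz");b=np.load("w2.npz")
def t(u,v):
    return tri([ray(u,a["K"],a["T"]),ray(v,b["K"],b["T"])])
hR=t((341.19,155.07),(415.74,246.96)); hL=t((288.3,158.6),(366.03,249.48)); bl=t((311,82),(391.2,182.2))
print("handles",hR.round(4),hL.round(4),"block",bl.round(4))
z=.013
ring=plane((390.5,102),b["K"],b["T"],.0075); print("ring",ring.round(4))
m=(hR+hL)/2; blk=plane((391.2,182.2),b["K"],b["T"],.018)
print("block z18",blk.round(4)); d=ring[:2]-m[:2]; print("len",np.linalg.norm(d),"yaw",np.degrees(np.arctan2(d[1],d[0])))
d/=np.linalg.norm(d); print("sep",hR-hL,"grip from ring",ring[:2]-.134*d,"m",m)
E
python3 pl.py
```

```text
handles [ 0.5694 -0.2529  0.0147] [ 0.5503 -0.2097  0.0123] block [ 0.6181 -0.2075  0.0107]
ring [ 0.6824 -0.1804  0.0075]
block z18 [ 0.6187 -0.2058  0.018 ]
len 0.1327448449438615 yaw 22.5769269934449
sep [ 0.01909804 -0.04319982  0.00236042] grip from ring [ 0.55865616 -0.23183046] m [ 0.55981513 -0.23134857  0.0135117 ]
```

>>> play_rows(rows=[[[0.16,-0.98,0],[0,0,0]],[[0.16,-0.98,0],[0,0,0]],[[0.16,-0.98,0],[0,0,0]],[[0.16,-0.98,0],[0,0,0]],[[0.16,-0.98,0],[0,0,0]],[[0.16,-0.98,0],[0,0,0]],[[0.16,-0.98,0],[0,0,0]],[[0.16,-0.98,0],[0,0,0]]])

```text
time: 2.68
tool_pos: [0.5392, 0.094, 0.2314]
tcp_rot: [3.094, 0.538, -0.0]
wrist_force: [1.3, -0.4, -0.0]
width: -0.001
grip_force: 0.0
```

Run:
```python
from h import *
i,K,T=shot("wrist"); cv2.imwrite("pics/w3.png",i[:,:,::-1]); np.savez("w3.npz",i=i,K=K,T=T); print(bot.read_state()["tool_pos"])
```

```text
[0.53955359 0.09295224 0.23134351]
```

View pics/w3.png

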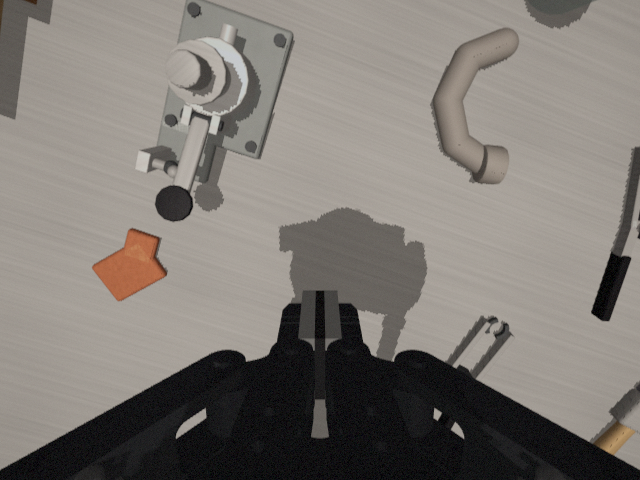

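Pad at (174,203), spindle top centre about (184,69), lever pointing down the image. I move nearer for a second view.

Run:
```python
from h import *
a=np.load("w3.npz"); K,T=a["K"],a["T"]
pad=plane((174,203),K,T,.078); sp=plane((184,69),K,T,.12); print(pad,sp,sp-pad)
print(move([.55,.17,.231],[3.094,.538,0]))
```

```text
[0.5098413  0.20129796 0.078     ] [0.60521135 0.20327006 0.12      ] [0.09537005 0.0019721  0.042     ]
(array([ 0.1429, -0.2762,  0.001 ]), array([ 0.0001, -0.    , -0.0021]))
```

>>> play_rows(rows=[[[0.1,-0.35,0],[0,0,0]],[[0.1,-0.35,0],[0,0,0]],[[0.1,-0.35,0],[0,0,0]],[[0.1,-0.35,0],[0,0,0]]])

```text
time: 3.07
tool_pos: [0.5344, 0.1848, 0.2312]
tcp_rot: [3.095, 0.536, 0.0]
wrist_force: [0.9, 0.2, -0.8]
width: 0.002
grip_force: 0.0
```

Run:
```python
from h import *
i,K,T=shot("wrist"); np.savez("w4.npz",i=i,K=K,T=T); print(bot.read_state()["tool_pos"])
a=np.load("w3.npz")
P1=proj([.5098,.2013,.078],K,T);P2=proj([.605,.203,.12],K,T);print(P1,P2)
x,y=(P1+P2)/2; x0=int(max(0,x-110));y0=int(max(0,min(P1[1],P2[1])-50))
c=[a["i"][20:240,110:290], i[y0:y0+220,x0:x0+180]]
c=[cv2.resize(k,(400,int(400*k.shape[0]/k.shape[1])),interpolation=cv2.INTER_CUBIC) for k in c]
h=min(k.shape[0] for k in c); cv2.imwrite("pics/c2.png",np.hstack([k[:h] for k in c])[:,:,::-1]); print(x0,y0)
for nm,i in (("w3",a["i"]),("w4",i)):
    m=(i.max(2)<50).astype(np.uint8); n,l,st,ce=cv2.connectedComponentsWithStats(m)
    for k in range(1,n):
        if 300<st[k,4]<3000: print(nm,ce[k],st[k])
```

```text
[0.53436741 0.18358598 0.23109168]
[289.64888895 235.94263332] [331.29940225 115.69599899]
200 65
w3 [170.72267537 200.88907015] [156 186  37  35 613]
w3 [610.14592934 286.20506912] [ 592  252   39   69 1302]
w4 [290.96983409 238.29110106] [272 219  34  35 663]
```

View pics/c2.png

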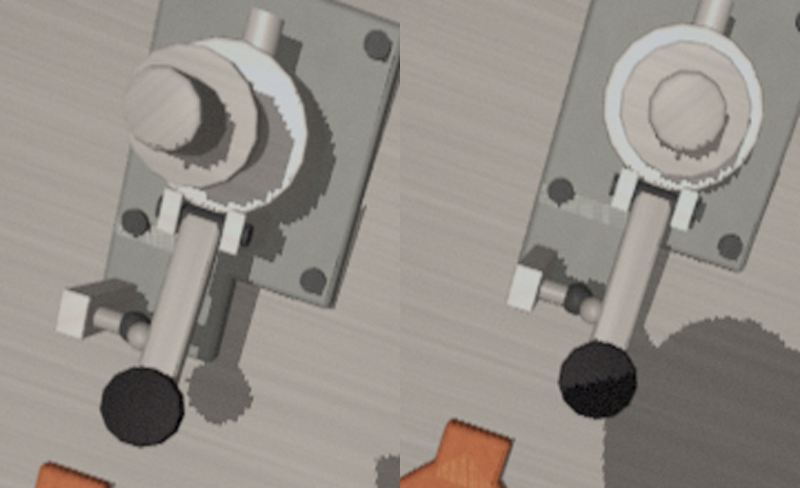

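Left half: spindle top (161,109), pad (142,405). Right half: spindle top (687,108), pad (598,378). Both crops are at 2.22x.

Run:
```python
from h import *
a=np.load("w3.npz");b=np.load("w4.npz")
def t(u,v): return tri([ray(u,a["K"],a["T"]),ray(v,b["K"],b["T"])])
print("top",t((182.4,69),(329.2,113.6)),plane((329.2,113.6),b["K"],b["T"],.12),plane((182.4,69),a["K"],a["T"],.12))
print("pad",t((173.9,202.2),(289.1,235.1)),plane((289.1,235.1),b["K"],b["T"],.078))
print(move([.508,.202,.1],[3.094,.538,0]),bot.read_state()["q"])
```

```text
top [0.60529299 0.20456929 0.11882956] [0.60571905 0.20462591 0.12      ] [0.60489282 0.20415865 0.12      ]
pad [0.50992675 0.20187931 0.07667042] [0.51030929 0.20191848 0.078     ]
(array([-0.0743, -0.1054,  0.5243]), array([-0.    ,  0.0005, -0.0025])) [ 2.87561264e-01  5.71719856e-02  1.84245572e+00 -1.23564853e-03
  1.24246605e+00  1.51642928e+00]
```

>>> play_rows(rows=[[[-0.07,-0.105,0],[0,0,0]],[[-0.07,-0.105,0.25],[0,0,0]],[[-0.07,-0.105,0.54],[0,0,0]],[[-0.07,-0.105,0.54],[0,0,0]],[[-0.07,-0.105,0.54],[0,0,0]],[[-0.07,-0.105,0.54],[0,0,0]]])

```text
time: 3.62
tool_pos: [0.5054, 0.2005, 0.0922]
tcp_rot: [3.094, 0.532, -0.014]
wrist_force: [-0.5, -0.5, 0.0]
width: 0.002
grip_force: 0.0
```

>>> play_rows(rows=[[[0,0,0.04],[0,0,0]],[[0,0,0.07],[0,0,0]],[[0,0,0.09],[0,0,0]],[[0,0,0.11],[0,0,0]],[[0,0,0.13],[0,0,0]],[[0,0,0.15],[0,0,0]],[[0,0,0.16],[0,0,0]],[[0,0,0.17],[0,0,0]],[[0,0,0.18],[0,0,0]],[[0,0,0.19],[0,0,0]],[[0,0,0.195],[0,0,0]],[[0,0,0.195],[0,0,0]]])

```text
time: 4.62
tool_pos: [0.509, 0.2043, 0.0478]
tcp_rot: [-3.095, -0.536, -0.002]
wrist_force: [-1.1, 0.8, 2.0]
width: 0.001
grip_force: 1.4
```

>>> play_rows(rows=[[[0,0,0.008],[0,0,0]],[[0,0,0.008],[0,0,0]],[[0,0,-0.04],[0,0,0]],[[0,0,-0.3],[0,0,0]],[[0,0,-0.6],[0,0,0]],[[0,0.15,-0.72],[0,0,0]],[[0,0.35,-0.72],[0,0,0]],[[0,0.35,-0.72],[0,0,0]],[[0,0.35,-0.72],[0,0,0]],[[0,0.35,-0.72],[0,0,0]]])

```text
time: 5.45
tool_pos: [0.5399, 0.1203, 0.2303]
tcp_rot: [3.096, 0.531, 0.008]
wrist_force: [-0.3, 0.3, 0.1]
width: 0.002
grip_force: 0.0
```

Run:
```python
from h import *
i,K,T=shot("wrist"); np.savez("w5.npz",i=i,K=K,T=T); print(bot.read_state()["tool_pos"])
print(proj([.510,.202,.078],K,T),proj([.506,.202,.048],K,T),proj([.605,.2045,.12],K,T))
P=proj([.55,.202,.08],K,T); x,y=int(max(0,P[0]-110)),int(max(0,P[1]-120))
w=i[y:y+240,x:x+220]; print(x,y,w.shape)
i2,K2,T2=shot("scene"); s=cv2.resize(i2[140:220,340:430],(400,356),interpolation=cv2.INTER_CUBIC)
w=cv2.resize(w,(390,425)); o=np.zeros((430,800,3),np.uint8); o[:425,:390]=w; o[:356,400:]=s
cv2.imwrite("pics/c3.png",o[:,:,::-1])
print("move to grip", move([.559,-.232,.1],R.from_matrix([[np.cos(.394),np.sin(.394),0],[np.sin(.394),-np.cos(.394),0],[0,0,-1]]).as_rotvec()))
```

```text
[0.53827881 0.12116507 0.22816193]
[206.17574968 216.618242  ] [214.61101998 212.01097194] [223.58888794  87.33340079]
109 47 (240, 220, 3)
move to grip (array([-0.3917,  1.3626,  0.5063]), array([-0.001 ,  0.0015, -0.0662]))
```

View pics/c3.png

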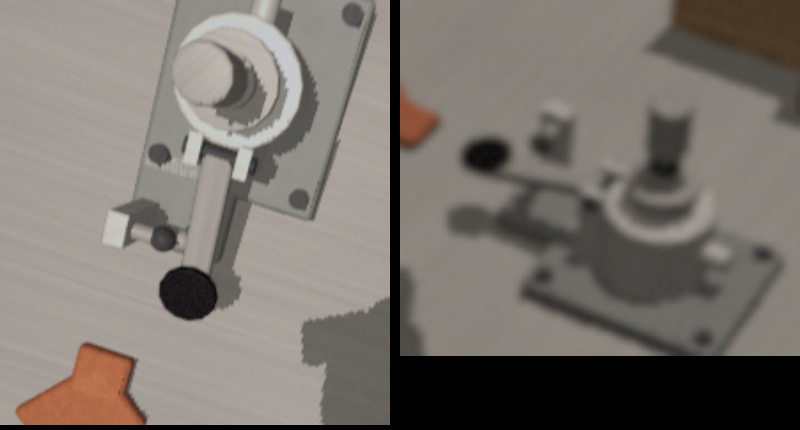

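Latched: in the wrist crop the pad sits low, and in the scene crop the collar has sunk with the dark groove showing above it at (665,165). Now the pliers.

>>> play_rows(rows=[[[-0.2,0.7,0],[0,0,0]],[[-0.2,0.7,0],[0,0,0]],[[-0.2,0.7,0],[0,0,0]],[[-0.2,0.7,0],[0,0,-0.03]],[[-0.2,0.7,0],[0,0,-0.066]],[[-0.2,0.7,0],[0,0,-0.066]],[[-0.2,0.7,0],[0,0,-0.066]]], claw=0.72, newtons=80)

```text
time: 6.13
tool_pos: [0.5485, -0.0593, 0.2254]
tcp_rot: [-3.079, -0.613, 0.005]
wrist_force: [-0.2, -0.0, -1.2]
width: 0.862
grip_force: 0.0
```

Run:
```python
from h import *
i,K,T=shot("wrist"); np.savez("w6.npz",i=i,K=K,T=T)
y=.394; print(move([.559,-.232,.1],[np.pi*np.cos(y/2),np.pi*np.sin(y/2),0]))
```

```text
(array([-0.227 ,  0.6575,  0.5017]), array([-0.0032,  0.0031,  0.0006]))
```

>>> play_rows(rows=[[[-0.227,0.66,0],[0,0,0]],[[-0.227,0.66,0],[0,0,0]],[[-0.227,0.66,0],[0,0,0]],[[-0.227,0.66,0.2],[0,0,0]],[[-0.227,0.66,0.4],[0,0,0]],[[-0.227,0.66,0.52],[0,0,0]],[[-0.227,0.66,0.52],[0,0,0]],[[-0.227,0.66,0.52],[0,0,0]],[[-0.227,0.66,0.52],[0,0,0]]])

```text
time: 6.93
tool_pos: [0.5597, -0.2317, 0.0955]
tcp_rot: [-3.077, -0.618, 0.006]
wrist_force: [0.5, 0.2, 0.6]
width: 0.859
grip_force: 0.0
```

Run:
```python
from h import *
i,K,T=shot("wrist"); np.savez("w7.npz",i=i,K=K,T=T); cv2.imwrite("pics/w7.png",i[:,:,::-1])
y=.394; s=bot.read_state(); print(s["tool_pos"],s["tcp_rot"],move([.559,-.232,.001],[np.pi*np.cos(y/2),np.pi*np.sin(y/2),0]))
print(proj([.559,-.232,.018],K,T),proj([.6824,-.1804,.0075],K,T))
```

```text
[ 0.56144739 -0.23252872  0.09791731] [-3.07969557e+00 -6.18535300e-01 -1.63854264e-04] (array([-0.0083, -0.0056,  0.3877]), array([-0.0005, -0.0002,  0.0031]))
[321.25018378 247.20951459] [321.5196626   -8.04275924]
```

View pics/w7.png

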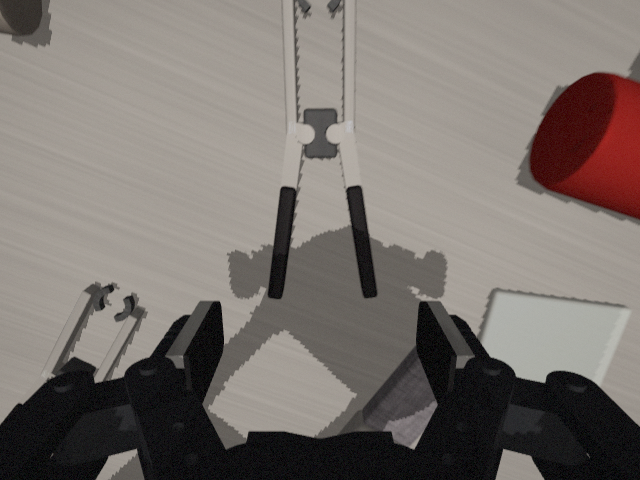

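The pliers lie centred (block at (320,133), handles ending at (275,296) and (370,296)) and square to the gripper. Descend and squeeze.

>>> play_rows(rows=[[[-0.008,-0.004,0.15],[0,0,0]],[[-0.008,-0.004,0.28],[0,0,0]],[[-0.008,-0.004,0.34],[0,0,0]],[[-0.008,-0.004,0.37],[0,0,0]],[[-0.008,-0.004,0.385],[0,0,0]],[[-0.008,-0.004,0.385],[0,0,0]],[[-0.008,-0.004,0.385],[0,0,0]],[[-0.008,-0.004,0.385],[0,0,0]]])

```text
time: 7.65
tool_pos: [0.5604, -0.2346, 0.0036]
tcp_rot: [3.078, 0.616, 0.005]
wrist_force: [-0.1, 0.1, 0.2]
width: 0.857
grip_force: 0.0
```

>>> play_rows(rows=[[[0,0,0],[0,0,0]],[[0,0,0],[0,0,0]],[[0,0,0],[0,0,0]],[[0,0,0],[0,0,0]],[[0,0,0],[0,0,0]],[[0,0,0],[0,0,0]],[[0,0,0],[0,0,0]],[[0,0,0],[0,0,0]],[[0,0,0],[0,0,0]],[[0,0,0],[0,0,0]]], claw=-1, newtons=80)

```text
time: 8.48
tool_pos: [0.5605, -0.2348, 0.0049]
tcp_rot: [3.079, 0.615, 0.005]
wrist_force: [-2.9, 2.1, 14.9]
width: 0.36
grip_force: 79.5
```

>>> play_rows(rows=[[[0,0,-0.02],[0,0,0]],[[0,0,-0.06],[0,0,0]],[[0,0,-0.15],[0,0,0]],[[0,0,-0.3],[0,0,0]],[[0,0,-0.45],[0,0,0]],[[0,0,-0.6],[0,0,0]],[[0,0,-0.6],[0,0,0]],[[0,0,-0.6],[0,0,0]]])

```text
time: 9.15
tool_pos: [0.5607, -0.2351, 0.1556]
tcp_rot: [3.076, 0.615, 0.009]
wrist_force: [-0.4, 0.6, -1.6]
width: 0.362
grip_force: 79.4
```

Run:
```python
from h import *
i,K,T=shot("wrist"); np.savez("w8.npz",i=i,K=K,T=T); cv2.imwrite("pics/w8.png",i[:,:,::-1])
s=bot.read_state(); print(s)
M=R.from_rotvec(s["tcp_rot"]); 
for dz in (0,-.005,-.01): print(dz,proj(s["tool_pos"]+M.apply([.134,0,dz]),K,T))
```

```text
{'time': 9.2, 'q': array([-4.37946817e-01,  1.93696223e-01,  1.83950454e+00, -8.19727980e-05,
        1.10610078e+00,  7.38311173e-01]), 'joint_vel': array([ 0.00075424,  0.03705937,  0.05179503, -0.00023204,  0.00301414,
       -0.00047184]), 'joint_torque': array([ 6.90251745e-04, -4.84034729e+01, -3.72542346e+01,  4.98546136e-02,
       -1.80629580e-01,  2.47139520e-03]), 'tool_pos': array([ 0.5588723 , -0.23423905,  0.15269069]), 'tcp_rot': array([3.07925942e+00, 6.15505820e-01, 2.82726968e-03]), 'wrist_force': array([ 0.54326479,  0.54918645, -1.64264621]), 'torque': array([-0.035596  ,  0.036901  ,  0.01954506]), 'grip_force': 79.43418860435486, 'width': 0.35779915278668034}
0 [316.7655048  -82.97388725]
-0.005 [316.73368398 -90.85185317]
-0.01 [316.69917289 -99.3958589 ]
```

View pics/w8.png

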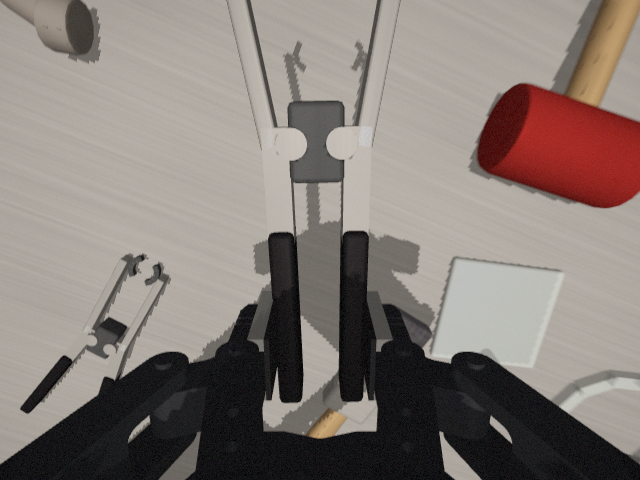

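The pliers are held level with the handles parallel at the stop: block at (317,141), jaws spread, shadow showing two separate hoops. I carry them to a hover over the spindle at a yaw of 50°.

>>> play_rows(rows=[[[0.05,-0.15,-0.06],[0,0,-0.1]],[[0.1,-0.3,-0.06],[0,0,-0.2]],[[0.15,-0.45,-0.06],[0,0,-0.3]],[[0.2,-0.6,-0.06],[0,0,-0.4]],[[0.2,-0.65,-0.06],[0,0,-0.5]],[[0.2,-0.65,-0.06],[0,0,-0.6]],[[0.2,-0.65,-0.06],[0,0,-0.61]],[[0.2,-0.65,-0.06],[0,0,-0.61]],[[0.2,-0.65,-0.06],[0,0,-0.61]]])

```text
time: 9.95
tool_pos: [0.5413, -0.065, 0.1649]
tcp_rot: [-2.847, -1.325, 0.003]
wrist_force: [0.7, 0.9, -1.8]
width: 0.358
grip_force: 79.5
```

Run:
```python
from h import *
s=bot.read_state();M=R.from_rotvec(s["tcp_rot"]).as_matrix(); print(s["tool_pos"],M.round(3),s["width"])
y=np.radians(50); print(move([.5192,.1018,.165],[np.pi*np.cos(y/2),np.pi*np.sin(y/2),0]))
```

```text
[ 0.54132889 -0.06502089  0.16489842] [[ 0.644  0.765 -0.002]
 [ 0.765 -0.644  0.   ]
 [-0.001 -0.002 -1.   ]] 0.3582754229397094
(array([ 0.4536, -0.4973, -0.    ]), array([-0.0026,  0.0017, -0.0017]))
```

I have used all ten views, so from here I measure numerically.

Run:
```python
from h import *
for f in ("w7","w8"):
    a=np.load(f+".npz"); g=cv2.cvtColor(a["i"],cv2.COLOR_RGB2GRAY); 
    m=((g>45)&(g<100)).astype(np.uint8); 
    cy=133 if f=="w7" else 141; cx=320
    print(f,"row",cy,g[cy-2:cy+3,280:360].mean(0).astype(int)); print("col",g[85:200,cx-6:cx+7].mean(1).astype(int))
s=bot.read_state();M=R.from_rotvec(s["tcp_rot"]).as_matrix(); r=s["tool_pos"]+M@[.134,0,-.0025]; print("pred ring",r)
for n in ("top","scene"):
    i,K,T=shot(n); np.savez("r_"+n+".npz",i=i,K=K,T=T); b=cv2.imread(f"pics/{n}0.png")[:,:,::-1]
    g=cv2.cvtColor(i,cv2.COLOR_RGB2GRAY).astype(int); gb=cv2.cvtColor(np.ascontiguousarray(b),cv2.COLOR_RGB2GRAY).astype(int)
    u=proj(r,K,T); print(n,u, "hoops",[proj(r+M@[0,q,0],K,T).round(1) for q in (-.019,.019)],"block",proj(s["tool_pos"]+M@[.065,0,-.013],K,T).round(1)); x,y=u.round().astype(int)
    print("x0,y0",x-16,y-13)
    for row in g[y-13:y+14,x-16:x+17]: print(" ".join("%3d"%v for v in row))
```

```text
w7 row 133 [159 158 159 160 160 156 150 168 175 178 177 176 174 175 177 177 173 175
 174 174 174 175 176 176 177 178 178 178 177 180 180 178 178 173 146  95
  85  85  84  84  83  82  83  82  72  76 142 174 174 174 174 176 176 177
 176 177 178 178 176 179 179 178 177 177 173 175 176 176 177 177 176 174
 176 167 159 155 158 158 159 157]
col [159 160 160 160 160 159 160 159 160 159 159 159 158 158 158 158 158 157
 157 158 158 157 146 113  73  68  77  82  85  84  84  84  84  83  83  84
  84  84  84  84  84  83  82  82  82  86  90  90  92  94  94  93  90  85
  83  83  81  82  82  82  81  82  80  82  83  82  81  82  82  80  73  64
  70 114 142 155 160 161 161 161 162 163 162 162 161 162 161 162 161 161
 161 161 161 161 162 162 163 163 163 163 164 165 164 165 165 164 163 163
 162 162 162 161 161 160 161]
w8 row 141 [189 189 188 189 189 190 191 190 192 191 193 193 194 193 193 193 193 194
 195 195 194 193 192 193 193 192 161  97  95  94  94  94  95  93  93  93
  91  90  92  92  91  93  92  92  89  82 152 189 190 190 189 189 189 189
 189 189 191 191 190 191 190 192 193 194 193 192 191 191 192 
[... 7230 characters left out ...]
  88  97 104 106  98  83  71  67  71  73
118 117 115 110 105  98  94  88  87  85  86  85  84  81  76  70  67  63  61  59  61  60  65  80  98 109 110 105  95  81  69  69  71
 86  87  85  80  76  70  65  64  62  60  60  62  62  60  58  58  57  56  56  57  59  60  68  83 101 110 112 111 106  95  81  72  69
 61  61  61  62  60  61  61  60  61  61  62  66  66  64  61  57  56  56  56  59  62  69  80  92 105 111 113 113 111 107  97  87  78
 64  66  68  69  71  76  78  81  83  87  89  96  97  91  77  66  59  54  53  57  63  72  85  98 106 110 112 112 113 111 108 103  95
 89  96 100 102 101 106 109 112 114 116 120 125 126 118 105  92  75  64  55  55  58  64  75  83  92 101 105 109 111 112 111 112 107
```

Run:
```python
from h import *
a=np.load("w8.npz"); g=cv2.cvtColor(a["i"],cv2.COLOR_RGB2GRAY).astype(int); K=a["K"]
Mt=cams.read_camera("wrist")["mount"]   # cam->tool
def tool(uv,z):
    o,d=ray(uv,K,Mt); return o+d*(z-o[2])/d[2]
print("block ends y-mid at z=-13mm:",tool((317,100.5),-.013),tool((317,182),-.013))
def edges(row,lo,hi,thr):
    r=g[row-1:row+2,lo:hi].mean(0); d=np.abs(np.diff(r)); return [(lo+k+.5) for k in range(len(d)) if d[k]>thr and d[k]==d[max(0,k-2):k+3].max()]
for row in (20,40,60,80,104,108,112,116,120,165,170,175,178,195,205,215,225,240,260,280,300,330,360,380):
    e=edges(row,215,415,18); print(row,e)
b=np.load("r_top.npz"); gt=cv2.cvtColor(b["i"],cv2.COLOR_RGB2GRAY).astype(int)
print("pred spindle top/72mm collar",proj([.6053,.2045,.12],b["K"],b["T"]),proj([.6053,.2045,.072],b["K"],b["T"]))
for row in gt[231:256,212:240]: print(" ".join("%3d"%v for v in row))
```

```text
block ends y-mid at z=-13mm: [ 0.07924784 -0.00163759 -0.013     ] [ 0.05395657 -0.00169191 -0.013     ]
20 [230.5, 250.5, 254.5, 373.5, 377.5, 396.5]
40 [234.5, 254.5, 258.5, 369.5, 373.5, 392.5]
60 [239.5, 259.5, 262.5, 283.5, 299.5, 354.5, 369.5, 388.5]
80 [244.5, 263.5, 267.5, 288.5, 297.5, 358.5, 362.5, 366.5, 383.5]
104 [249.5, 268.5, 272.5, 288.5, 342.5, 354.5, 361.5, 380.5]
108 [250.5, 269.5, 273.5, 287.5, 344.5, 357.5, 361.5, 379.5]
112 [251.5, 270.5, 274.5, 287.5, 344.5, 354.5, 360.5, 378.5]
116 [252.5, 271.5, 275.5, 287.5, 344.5, 352.5, 356.5, 359.5, 378.5]
120 [253.5, 272.5, 275.5, 287.5, 344.5, 353.5, 358.5, 377.5]
165 [289.5, 343.5]
170 [289.5, 343.5]
175 [289.5, 343.5]
178 [290.5, 343.5]
195 [293.5, 305.5, 318.5, 342.5]
205 [291.5, 294.5, 306.5, 319.5, 342.5]
215 [292.5, 307.5, 318.5, 342.5]
225 [295.5, 306.5, 342.5]
240 [264.5, 267.5, 293.5, 296.5, 339.5, 368.5]
260 [254.5, 268.5, 297.5, 339.5, 367.5]
280 [270.5, 298.5, 339.5, 366.5]
300 [253.5, 256.5, 272.5, 299.5, 339.5, 366.5, 380.5]
330 [224.5, 227.5, 232.5, 249.5, 265.5, 300.5, 338.5, 373.5, 389.5, 406.5]
360 [30
[... 2257 characters left out ...]
 190 182 104  61  66  64  72
119 113 112 110 157 181 176 159 122 158 158 160 139 142 144 144  85  88  85 102 165 186 140  63  65  66  65  73
120 115 113 113 124 166 180 176 153 138  99 117 128 117 118 111  92  87 102 167 188 167  77  62  67  66  65  71
120 115 115 113 110 113 174 182 178 159  67  83  89  85  85  81  89  99 166 188 153 103  59  66  68  66  65  71
119 115 115 115 111  99 123 146 181 179 156 159 161 153  96 164 160 162 186 147  87  59  66  68  68  68  62  69
120 114 116 116 115 112 106 116 156 177 184 187 189 188 165 191 185 167 164  80  59  66  69  69  67  64  67 106
120 115 116 114 114 116 114 118 160 175 135 125 142 135 126 121 125 177 171  51  63  70  67  67  64  68 108 120
```

Run:
```python
from h import *
a=np.load("w8.npz"); K=a["K"]; Mt=cams.read_camera("wrist")["mount"]
def tool(uv,z):
    o,d=ray(uv,K,Mt); return o+d*(z-o[2])/d[2]
P=[]
for r,c in ((20,313.5),(40,313.5),(60,314.2),(80,314),(104,315),(112,315),(120,315.5),(170,316.5),(205,316.9),(240,317.7),(260,318.3),(280,318.8),(300,319.3),(330,319.5),(360,320.5)):
    P.append(tool((c,r),-.012)[:2])
P=np.array(P); print((P*1000).round(1)); f=np.polyfit(P[:,0],P[:,1],1); print("y at block, ring:",np.polyval(f,.0667),np.polyval(f,.1355),"yaw",np.degrees(f[0]))
s=bot.read_state();M=R.from_rotvec(s["tcp_rot"]).as_matrix(); b=np.load("r_top.npz")
for z in (-.005,-.0025,0): 
    p=plane((286.8,228.4),b["K"],b["T"],s["tool_pos"][2]-z); print("ring(tool) from top cam",M.T@(p-s["tool_pos"]))
for h,v in (("A",(293.3,221.6)),("B",(280.2,235.3))): print(h,M.T@(plane(v,b["K"],b["T"],.1675)-s["tool_pos"]))
```

```text
[[101.7  -2.6]
 [ 96.4  -2.6]
 [ 90.9  -2.5]
 [ 85.2  -2.5]
 [ 78.2  -2.3]
 [ 75.9  -2.3]
 [ 73.4  -2.1]
 [ 57.7  -1.9]
 [ 46.   -1.7]
 [ 33.6  -1.5]
 [ 26.3  -1.3]
 [ 18.6  -1.1]
 [ 10.8  -1. ]
 [ -1.5  -0.9]
 [-14.5  -0.5]]
y at block, ring: -0.0020644039966168388 -0.0033432683077946153 yaw -1.0650222034940666
ring(tool) from top cam [ 0.13319719 -0.00575635 -0.00503611]
ring(tool) from top cam [ 0.133576   -0.00548832 -0.00253633]
ring(tool) from top cam [ 1.33954816e-01 -5.22029195e-03 -3.65550833e-05]
A [ 0.13229395  0.01716715 -0.00156317]
B [ 0.13517892 -0.02817675 -0.00154472]
```

>>> play_rows(rows=[[[0.1,-0.11,0],[0,0,0]],[[0.2,-0.22,0],[0,0,0]],[[0.3,-0.32,0],[0,0,0]],[[0.38,-0.41,0],[0,0,0]],[[0.43,-0.46,0],[0,0,0]],[[0.452,-0.482,0],[0,0,0]],[[0.452,-0.482,0],[0,0,0]],[[0.452,-0.482,0],[0,0,0]],[[0.452,-0.482,0],[0,0,0]]])

```text
time: 10.9
tool_pos: [0.5226, 0.0981, 0.1663]
tcp_rot: [2.847, 1.327, -0.0]
wrist_force: [0.4, 0.2, -2.9]
width: 0.358
grip_force: 79.6
```

Run:
```python
from h import *
s=bot.read_state();M=R.from_rotvec(s["tcp_rot"]).as_matrix(); print(s["tool_pos"],s["width"],s["wrist_force"])
r=s["tool_pos"]+M@[.1343,-.004,-.0025]; print("ring",r)
for n,h,w in (("top",12,13),("scene",22,16)):
    i,K,T=shot(n); np.savez("h_"+n+".npz",i=i,K=K,T=T); g=cv2.cvtColor(i,cv2.COLOR_RGB2GRAY).astype(int)
    u=proj(r,K,T); x,y=u.round().astype(int); print(n,u,"hoops",[proj(r+M@[0,q,0],K,T).round(1) for q in (-.019,.019)],"spindle top",proj([.6053,.2045,.12],K,T).round(1),"x0,y0",x-w,y-h)
    for row in g[y-h:y+h+1,x-w:x+w+1]: print(" ".join("%3d"%v for v in row))
```

```text
[0.52255131 0.09808455 0.16626018] 0.35756639113708716 [ 0.37930191  0.24612888 -2.90562589]
ring [0.6058118  0.20353834 0.1686951 ]
top [218.01787502 236.62298303] hoops [array([212.8, 242.7]), array([223.3, 230.5])] spindle top [220.9 240. ] x0,y0 205 225
126 126 127 126 126 127 126 126 127 126 127 127 124 126 124 124 125 125 126 124 124 124 124 123 123 125 124
126 126 127 126 126 127 128 128 128 130 130 128 130 128 130 129 129 129 129 125 103 129 126 125 127 125 125
126 126 127 126 127 129 128 116 101 103 103 105 106 112 112 104 101 104 106 108 141 136 116 112 114 114 120
127 127 126 126 127 127 112 114 108 110 109 110 109 111 111 105  62  67  70  88 153 141 128  95 111 111 114
127 128 128 129 128 128 104 105  82  86 104 120 117 114 113 115  85  73  65  67 118 153 142 130  98 116 117
130 130 131 131 132 131 104  83  61  62  80 126 119 116 113 114 111 108 104  78  77 118 159 151 140  91 102
127 127 127 130 133 135  92  58  56  53  52  77  85 122 119 119 120 124 123  81  57  59 111 102  98  52  61
125 126 127 128  97  82  59  45  47  45  45  34  45  99 122  90  84  78  77  55  47  4
[... 7224 characters left out ...]
 133 132 134 133 133 133 134 133 135 135
133 133 132 133 133 132 134 133 130 125 119 123 130 133 131 131 130 130 129 128 128 131 132 133 133 133 133 134 133 133 134 134 135
133 132 133 133 133 132 134 133 130 118 108 111 122 129 131 129 128 127 122 119 122 130 132 133 132 133 133 133 133 134 134 135 135
133 132 133 133 133 133 134 134 129 114  94  91 106 116 121 123 120 116 108 106 117 129 132 134 133 133 133 133 133 135 135 136 135
133 133 133 133 133 133 134 134 129 111  85  71  79  89  98 100  98  90  86  97 118 130 133 134 133 133 134 133 135 135 135 135 135
133 134 133 134 133 133 134 134 128 109  83  62  61  67  71  74  72  66  73  98 121 131 134 133 134 134 133 134 134 135 135 136 135
```

>>> play_rows(rows=[[[0.002,-0.004,0.05],[0,0,0]],[[0.002,-0.004,0.1],[0,0,0]],[[0.002,-0.004,0.14],[0,0,0]],[[0.002,-0.004,0.17],[0,0,0]],[[0.002,-0.004,0.19],[0,0,0]],[[0.002,-0.004,0.21],[0,0,0]],[[0.002,-0.004,0.22],[0,0,0]],[[0.002,-0.004,0.22],[0,0,0]],[[0.002,-0.004,0.22],[0,0,0]]])

```text
time: 11.75
tool_pos: [0.5221, 0.1004, 0.1114]
tcp_rot: [2.846, 1.329, 0.0]
wrist_force: [0.2, 0.9, -2.0]
width: 0.356
grip_force: 79.6
```

Run:
```python
from h import *
w=np.load("w7.npz"); p=[plane((320,v),w["K"],w["T"],.018) for v in (107.8,158)]; print("block len",np.linalg.norm(p[0]-p[1]))
s=bot.read_state();M=R.from_rotvec(s["tcp_rot"]).as_matrix(); print(s["tool_pos"],s["wrist_force"],s["torque"])
r=s["tool_pos"]+M@[.1343,-.004,-.0025]; print("ring",r); y=np.radians(50)
print(move([.5219,.0992,.081],[np.pi*np.cos(y/2),np.pi*np.sin(y/2),0]))
i,K,T=shot("scene"); g=cv2.cvtColor(i,cv2.COLOR_RGB2GRAY).astype(int)
u=proj(r,K,T); x,yy=u.round().astype(int); print(u,"hoops",[proj(r+M@[0,q,0],K,T).round(1) for q in (-.019,.019)],"jaw tips",[proj(r+M@[0,q,-.0025],K,T).round(1) for q in (-.023,.023)],"spindle top",proj([.6053,.2045,.12],K,T).round(1),"x0,y0",x-20,yy-16)
for row in g[yy-16:yy+17,x-20:x+21]: print(" ".join("%3d"%v for v in row))
```

```text
block len 0.026089256450462027
[0.52206137 0.10037412 0.11141849] [ 0.18614371  0.93735416 -1.97789505] [-0.08440914  0.04676135  0.00972786]
ring [0.60519893 0.20592275 0.11394307]
(array([-0.004 ,  0.0025,  0.1217]), array([ 0.0002, -0.0002,  0.0015]))
[400.01444676 165.01193926] hoops [array([396.6, 159.7]), array([403.5, 170.4])] jaw tips [array([396. , 157.7]), array([404.3, 170.6])] spindle top [400.  163.2] x0,y0 380 149
135 136 135 135 135 135 134 135 135 134 133 133 131 132 131 124 110  93  81  78  78  78  79  78  77  77  76  76  73  68  64  61  57  54  56  59  59  59  61  62  61
135 134 134 134 133 135 134 136 134 133 133 133 132 132 125 111  96  85  79  78  77  79  78  79  77  79  78  79  77  76  73  72  67  64  61  59  60  60  61  61  62
134 134 133 133 134 134 135 134 134 131 133 132 132 131 124 111 102  93  87  82  81  79  78  78  79  78  78  78  77  78  77  78  75  73  72  68  68  65  63  63  60
134 133 133 133 134 134 134 133 133 133 133 133 134 131 128 125 122 114 107 102  95  86  81  79  77  78  78  78  77  77  80  77  79  78  77  76  76  73  71  68  66
133 133 133 
[... 4043 characters left out ...]
 137 137 136 136 136 135 135 135 133 134 134
 99 100 101  98  93  85  75  71  76  87 103 111 103  87  74  65  51  38  28  26  27  35  64 100 123 131 134 135 137 137 138 136 135 135 136 135 135 133 134 135 135
121 121 119 112 104  92  73  62  69  87 106 112 102  85  72  66  60  50  43  39  40  50  71  98 120 129 132 134 136 137 135 137 136 137 136 134 135 135 135 136 135
124 122 117 108  93  75  60  60  71  86 100 102  92  79  72  68  64  61  57  57  56  62  74  93 114 127 132 134 135 136 136 136 136 135 135 135 135 134 134 136 135
111 112 112 110  95  76  72  86  97  95  95  92  85  80  75  69  66  64  63  65  65  70  78  96 117 128 130 130 133 136 135 136 136 135 135 133 136 134 135 135 136
```

Run:
```python
from h import *
s=bot.read_state();M=R.from_rotvec(s["tcp_rot"]).as_matrix(); c=np.load("r_scene.npz");K,T=c["K"],c["T"]
for y0 in (-.004,-.002,-.006):
  r=s["tool_pos"]+M@[.1343,y0,-.0025]
  print(y0,[proj(r+M@q,K,T).round(1) for q in ([-.01,-.009,0],[.01,-.009,0],[.01,.009,0],[-.01,.009,0])])
# top view line-up: axis in tool frame
print("axis in tool",M.T@(np.array([.6053,.2045,.084])-s["tool_pos"]))
b=np.load("r_scene.npz")
```

```text
-0.004 [array([394.2, 163.3]), array([402.8, 161.5]), array([406.1, 166.5]), array([397.4, 168.4])]
-0.002 [array([394.6, 163.9]), array([403.1, 162. ]), array([406.4, 167.1]), array([397.8, 168.9])]
-0.006 [array([393.9, 162.8]), array([402.4, 160.9]), array([405.7, 165.9]), array([397.1, 167.8])]
axis in tool [ 0.13311276 -0.003186    0.02782311]
```

>>> play_rows(rows=[[[-0.004,0.002,0.01],[0,0,0]],[[-0.004,0.002,0.025],[0,0,0]],[[-0.004,0.002,0.04],[0,0,0]],[[-0.004,0.002,0.055],[0,0,0]],[[-0.004,0.002,0.07],[0,0,0]],[[-0.004,0.002,0.085],[0,0,0]],[[-0.004,0.002,0.095],[0,0,0]],[[-0.004,0.002,0.105],[0,0,0]],[[-0.004,0.002,0.112],[0,0,0]],[[-0.004,0.002,0.118],[0,0,0]],[[-0.004,0.002,0.12],[0,0,0]],[[-0.004,0.002,0.12],[0,0,0]],[[-0.004,0.002,0.12],[0,0,0]],[[-0.004,0.002,0.12],[0,0,0]]])

```text
time: 12.97
tool_pos: [0.5218, 0.0992, 0.0815]
tcp_rot: [2.846, 1.329, 0.001]
wrist_force: [-0.4, 0.9, -0.7]
width: 0.36
grip_force: 79.6
```

Run:
```python
from h import *
s=bot.read_state();M=R.from_rotvec(s["tcp_rot"]).as_matrix(); print(s["tool_pos"],s["wrist_force"],s["torque"],s["width"])
print("axis in tool",M.T@(np.array([.6053,.2045,.084])-s["tool_pos"]))
i,K,T=shot("scene"); g=cv2.cvtColor(i,cv2.COLOR_RGB2GRAY).astype(int)
r=s["tool_pos"]+M@[.1343,-.004,-.0025];print(r)
u=proj(r,K,T); x,yy=u.round().astype(int); print(u,"far/near ends",[proj(r+M@q,K,T).round(1) for q in ([-.01,-.009,0],[.01,-.009,0],[.01,.009,0],[-.01,.009,0])],"groove top,mid,bottom, collar",[proj([.6053,.2045,z],K,T).round(1) for z in (.09,.084,.078,.072)],"x0,y0",x-20,yy-16)
for row in g[yy-16:yy+20,x-20:x+19]: print(" ".join("%3d"%v for v in row))
```

```text
[0.52178138 0.09922194 0.08149662] [-0.40268657  0.86824551 -0.69163896] [-0.07399496  0.06610036  0.09875877] 0.3596140992651347
axis in tool [ 0.13433696 -0.00355007 -0.00246485]
[0.60493129 0.20476051 0.08403501]
[398.44736264 175.86073592] far/near ends [array([392.7, 174.3]), array([401.1, 172.4]), array([404.3, 177.5]), array([395.8, 179.3])] groove top,mid,bottom, collar [array([398.8, 173.9]), array([398.5, 176. ]), array([398.3, 178.1]), array([398.1, 180.1])] x0,y0 378 160
134 133 132 132 132 132 132 132 132 133 133 132 133 133 134 133 134 133 133 131 132 131 132 131 132 131 131 131 132 131 133 134 134 135 135 135 134 133 130
134 133 133 133 133 134 132 132 132 132 134 134 133 133 133 133 134 132 129 130 131 132 131 131 131 132 132 131 132 132 134 134 134 134 134 134 134 135 134
133 132 133 133 134 133 133 133 133 133 133 133 133 132 134 134 133 130 126 127 131 132 132 131 131 132 131 131 132 132 134 133 133 134 134 135 135 134 135
139 136 135 133 133 134 133 133 133 134 133 135 133 133 134 133 132 124 120 124 129 132 133 131 130 132 129 128 130 132 132 134 134 134 134 134 
[... 4303 characters left out ...]
 101 104 116 124 121 120 132 145 148 143 127 108 104 115 124 129 131 132 134
 79  78  75  73  72  72  72  68  70  71  77  90 108 126 138 143 145 144 135 125 117 112 111 114 119 126 132 136 131 116 100  90  95 108 115 118 121 125 129
 67  69  70  71  72  73  72  71  70  72  73  76  83  97 109 120 130 136 136 131 125 113 100 103 117 127 126 116 101  88  84  90 103 110 113 113 114 116 121
 65  68  72  72  73  72  71  69  71  72  73  73  75  77  82  88  97 105 107 107 104  98  88  88  97 103  98  90  79  81  93 113 124 125 121 116 112 112 114
 68  69  72  72  73  72  71  70  71  73  72  73  74  74  74  75  77  78  81  80  81  77  77  76  76  79  76  76  76  89 113 136 147 146 136 127 118 111 111
```

>>> play_rows(rows=[[[0,0,0],[0,0,0]],[[0,0,0],[0,0,0]],[[0,0,0],[0,0,0]]])

```text
time: 13.27
tool_pos: [0.5216, 0.0992, 0.0814]
tcp_rot: [2.846, 1.329, 0.0]
wrist_force: [-0.1, 0.8, -1.2]
width: 0.359
grip_force: 79.6
```

Run:
```python
from h import *
for k in range(5):
    cams.read_camera("top"); s=bot.read_state(); print(s["wrist_force"].round(2),s["torque"].round(3),s["tool_pos"].round(4),s["width"],s["joint_torque"][5])
```

```text
[-0.32 -0.06 -0.97] [-0.056  0.057 -0.004] [0.5216 0.0992 0.0813] 0.35758872460706276 -1.8656466238553548e-06
[-0.69  0.06 -2.18] [-0.023  0.019 -0.028] [0.5216 0.0992 0.0813] 0.35965636075266516 1.0187899590619054e-05
[-0.35 -0.67 -0.5 ] [-0.07   0.032  0.012] [0.5216 0.0992 0.0813] 0.35962131924698 2.2998430040388484e-05
[-0.4  -0.08 -1.5 ] [-0.045  0.029  0.019] [0.5216 0.0992 0.0813] 0.3555531760990531 5.197674823875786e-06
[-0.47 -0.13 -1.42] [-0.08   0.072 -0.005] [0.5216 0.0992 0.0813] 0.363980177884716 2.1155362901481567e-05
```

```bash
python3 -c "
from workcell import bot
print(bot.finish_job())"
```

```text
the job is handed in; nothing more can be done
None
```

The job is handed in: the lever is latched with the collar below the groove, and the squeezed pliers hold the spread ring at about 84 mm. It is centred to an estimated 2 mm, and the force readings show no contact.

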